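# Set out the sealed infusion bottles on the preparation tray

### The job

Set out the preparation tray: stand the three sealed bottles (large, medium and small, the ones with metal caps) upright in the tray, each down inside the round seat made for its size. Leave the three opened, capless bottles standing where they are, and do not tip any bottle over.

Things in the scene. Friction and masses are not known exactly. Their poses are not given: they have to be found in the camera images.
- tray: Shallow stainless steel tray, fixed, 360 mm along its x axis, 150 mm along its y axis; floor 3 mm thick, rim 10 mm high all round. Origin: centre of its underside, on the work surface; z up. It carries the three bottle seats in a row along its x axis, 112 mm apart; which seat is where in the row changes.
- seat_large: The large of the three bottle seats: fixed round white plastic dish on the tray floor, for the large sealed bottle. Outer diameter 78 mm, inside diameter 72 mm, floor 3 mm thick, rim 10 mm high. Origin: centre of its underside (3 mm above the work surface); z up.
- seat_medium: The medium of the three bottle seats: fixed round white plastic dish on the tray floor, for the medium sealed bottle. Outer diameter 64 mm, inside diameter 58 mm, floor 3 mm thick, rim 10 mm high. Origin: centre of its underside (3 mm above the work surface); z up.
- seat_small: The small of the three bottle seats: fixed round white plastic dish on the tray floor, for the small sealed bottle. Outer diameter 50 mm, inside diameter 44 mm, floor 3 mm thick, rim 10 mm high. Origin: centre of its underside (3 mm above the work surface); z up.
- sealed_large: The large sealed bottle, to be put in the tray: pale, round, stands upright, loose, about 140 g. Straight round body 58 mm in diameter up to 78 mm high, then a shoulder and a wide flat-topped crimped metal cap 34 mm in diameter; 112 mm tall in all. Origin: centre of its underside; z up its axis.
- sealed_medium: The medium sealed bottle, to be put in the tray: pale, round, stands upright, loose, about 70 g. Straight round body 44 mm in diameter up to 58 mm high, then a shoulder and a wide flat-topped crimped metal cap 29 mm in diameter; 88 mm tall in all. Origin: centre of its underside; z up its axis.
- sealed_small: The small sealed bottle, to be put in the tray: pale, round, stands upright, loose, about 30 g. Straight round body 30 mm in diameter up to 40 mm high, then a shoulder and a wide flat-topped crimped metal cap 23 mm in diameter; 62 mm tall in all. Origin: centre of its underside; z up its axis.
- opened_large: The large opened bottle, a look-alike to be left alone: same body as the large sealed bottle (58 mm in diameter up to 78 mm), but no cap: a bare narrow neck 20 mm in diameter with a dark open mouth; 106 mm tall. Loose, upright. Origin: centre of its underside; z up.
- opened_medium: The medium opened bottle, a look-alike to be left alone: same body as the medium sealed bottle (44 mm in diameter up to 58 mm), but no cap: a bare narrow neck 16 mm in diameter with a dark open mouth; 83 mm tall. Loose, upright. Origin: centre of its underside; z up.
- opened_small: The small opened bottle, a look-alike to be left alone: same body as the small sealed bottle (30 mm in diameter up to 40 mm), but no cap: a bare narrow neck 13 mm in diameter with a dark open mouth; 58 mm tall. Loose, upright. Origin: centre of its underside; z up.
Things that resemble listed ones, but are neither listed nor needed, are in the scene too. Leave any blue look-alike of the sealed_medium alone.

How it is judged:
At the end, for the whole second after the job is handed in: Each sealed bottle stands upright (within 0.1 rad) on the floor of the seat of its own size, its axis within 10 mm of the seat's centre and its underside less than 7 mm above the seat's underside, released and at rest; each opened bottle stands upright within 25 mm of where it started (horizontal distance between sealed_large and seat_large below 0.01 m and z of sealed_large in the frame of seat_large below 0.007 m and angle between each of sealed_large, sealed_medium, sealed_small, opened_large, opened_medium, opened_small's own z axis and vertical below 0.1 rad and linear speed of each of sealed_large, sealed_medium, sealed_small, opened_large, opened_medium, opened_small below 0.02 m/s and angular speed of each of sealed_large, sealed_medium, sealed_small below 0.2 rad/s and horizontal distance between sealed_medium and seat_medium below 0.01 m and z of sealed_medium in the frame of seat_medium below 0.007 m and horizontal distance between sealed_small and seat_small below 0.01 m and z of sealed_small in the frame of seat_small below 0.007 m and distance of each of opened_large, opened_medium, opened_small from where it was at the start of the episode below 0.025 m); the robot touches nothing.
It fails at once if a bottle is tipped over (more than 0.6 rad from upright) (angle between any of sealed_large, sealed_medium, sealed_small, opened_large, opened_medium, opened_small's own z axis and vertical above 0.6 rad).
It fails at once if an opened bottle is moved more than 25 mm (distance of any of opened_large, opened_medium, opened_small from where it was at the start of the episode above 0.025 m).
It also fails if it takes over 83 s, if anything falls off the work surface, if the arm or the gripper's body presses on something with over 40 N, if the wrist force passes 120 N, or if a joint passes its speed limit or range.

### The arm

A 6-joint arm with a two-finger parallel gripper is mounted at the origin on the work surface. World frame = base frame: x ahead of the robot, y to its left, z up, the work surface at z = 0. Lengths are in m, angles in rad, forces in N, time in s.
With the tool pointing down it reaches from about 0.35 to 0.775 m from the base axis. Payload 5.5 kg.
Tool frame: the origin (TCP) lies at the very end of the fingers, on their centre line; the grasp point (between the pads) lies 19 mm behind it; z points along the fingers, y is the line along which they close (so a half turn about z gives the same grasp; the last joint's range is limited). The gripper opens to 85 mm and grips with 20 to 120 N. Pads are 22 mm wide; open, the fingers measure 114 mm over their backs; the gripper's body (76 mm by 85 mm) begins 54 mm behind the grasp point. The pads swing forward as they close: fully open they stand 13 mm farther back than shut.
Start: joints at [-1.421, 0.313, 0.046, 1.304, 0, 1.431], TCP at [0.164, -0.551, 0.197] pointing down, gripper open.
Joint ranges: [-2.76, 2.76], [-0.86, 1.69], [-1.03, 1.26], [-2.2, 2.34], [-1.47, 1.5], [-3.14, 3.14]. Speed limits (rad/s): [2.57, 2.57, 3.14, 3.14, 3.14, 3.14].

### API

Orientations are given as a unit quaternion [w, x, y, z].
In Python, from workcell import env, cams, ticket, spotter gives the robot as it stands.
- The arm moves only by the tool jog_arm, never from a script. Its argument "increments" is a list that holds one entry, the list of rows, each a list of 7 numbers: the shift along the tool's x, y, z in units of 0.25 m (1.0 is 0.25 m), then the turn, a rotation vector about the tool's x, y, z in units of 180 degrees (1.0 is 180 degrees), then the closure in counts, from 0 (fully open) to 255 (shut). A call has 1 to 20 rows; each row shifts and turns the commanded pose from where the row before left it, along the tool's axes as they then stand; what a row does not reach is not made up. A row lasts 1/10 s, in which the tool goes at most 50 mm and 8.59 degrees, less where a joint would pass 70% of its speed; a pose out of reach is approached as far as the arm can. A call with a number of a shift or a turn outside -1 to 1 is refused whole. A call with a gripper value outside its range is refused whole. The fingers move at their own pace and stop on an object; "force" is the grip in N (left out, the last holds). Time passes only in rows, so rows that do not move let the fingers close. It gives the time, the measured TCP pose, the force, the opening and the grip force at its end, in the units of the state.
- env.get_state(): the state, without advancing time (a new reading comes with each control period).
- cams.read_camera(name): name is "scene" or "top" or "wrist"; returns a dict with "pixels" (420x560x3 uint8, red, green, blue), "fx", "fy", "cx", "cy" (pixels), "xyz" and "attitude" of the camera in the world; the wrist camera has in their place "mount" (4x4, takes a point from camera to tool coordinates, whose origin is the TCP and whose axes are the flange's). Camera axes: x right, y down, z forward; pixel columns grow to the right and rows downward; lengths in m; the calibration is good to about 2 mm. The wrist camera is an equidistant fisheye: a pixel r from the principal point sees the ray r / f radians off the axis. A picture is of the moment at which its call begins: read the wrist's pose just before it. There is no depth.
- ticket.hand_in(): hands the job in; it is judged then, once.
Trained networks look in the newest picture that a camera, given by its name, has taken for a name from the list of things; names that differ only in an ending like _2 or _b are one class to them, and where a whole thing is asked for, a point or a joint stands for the part that bears it (a point fixed in the world has none). Each returns a list of dicts, best first, with "conf" (0 to 1); they miss things now and then, are a little off and sometimes report something else, mostly with a low value. They report only what shows in the picture. A call takes as long as a camera call. They do not tell look-alikes from the thing itself.
- spotter.find_in(target, camera): "uv" ([column, row] in pixels, amid what is visible of it).
- spotter.cut_out(target, camera): "region" (420x560 bool, what is visible of it) and "uv" ([column, row] in pixels, amid what is visible of it).
- spotter.landmark_of(target, camera): "uv" ([column, row] in pixels: a listed point, or the origin of a listed thing).
The state is a dict: "clock": time; "joint_pos": joint angles; "qvel": joint speeds; "tau": joint torques, N m; "tcp_pos": TCP position; "orientation": TCP orientation; "wrist_force": force on the tool from outside, world axes, zero at the start; "ft_torque": the same for the moment, N m; "finger_gap": finger opening in m; "grip_force": force on a finger pad.
Only numpy, scipy, OpenCV 4.12 (cv2) and the standard library are available. Lean on these libraries where they do the work, as an engineer would, in place of code of your own. Each camera call takes 0.05 s, during which the arm holds its last target. There are 200 camera calls.

## Working session

There is one attempt and no reset: what is moved stays moved. The work goes in short steps, Python scripts to look and compute and a tool call to move; the robot and the scene stay as the last step left them, time stands still between calls to the robot, and variables do not carry over. Pictures are saved under pics/ and viewed, at most 16 in all, crops included, and the job is handed in when it is done.

Besides the shell and the picture viewer there is one more tool, called in YAML: its name, and indented under it one key for each argument. jog_arm: Moves the arm, as the interface text tells. Shifts and turns lie within -1 to 1; 1 stands for 0.25 m of shift or 180 degrees of turn. Its arguments: {"type":"object","properties":{"increments":{"type":"array"},"force":{"type":"number"}},"required":["increments"]}

```bash
mkdir -p pics
cat > h.py <<'E'
import numpy as np, cv2
from workcell import env, cams, ticket, spotter
from scipy.spatial.transform import Rotation as R
def rot(a):
    a=np.array(a,float)
    return a if a.shape==(3,3) else R.from_quat(a[[1,2,3,0]]).as_matrix()
def pos(c,uv,z):
    K=np.array([(uv[0]-c['cx'])/c['fx'],(uv[1]-c['cy'])/c['fy'],1])
    d=rot(c['attitude'])@K; o=np.array(c['xyz']); return o+d*(z-o[2])/d[2]
def save(c,n): cv2.imwrite('pics/'+n,c['pixels'][:,:,::-1])
E
python3 - <<'E'
from h import *
s=env.get_state();print(s['clock'],s['tcp_pos'],s['orientation'])
hz={'sealed_large':.112,'sealed_medium':.088,'sealed_small':.062,'opened_large':.106,'opened_medium':.083,'opened_small':.058,'tray':0,'seat_large':.006,'seat_medium':.006,'seat_small':.006}
for n in ['top','scene']:
    c=cams.read_camera(n); save(c,n+'.png'); print(n,c['xyz'],np.round(rot(c['attitude']),3).tolist())
    for k in hz:
        for f in (spotter.landmark_of(k,n) or [])[:4]:
            z=.003 if 'seat' in k else 0
            print(k,round(f['conf'],2),np.round(f['uv']),pos(c,f['uv'],z)[:2].round(3))
E
```

```text
0.0 [ 0.1641931  -0.550451    0.19608063] [-9.35620193e-04  9.89521420e-01  1.44383114e-01 -1.17264059e-05]
top [ 0.44648857 -0.02365405  0.91155465] [[-0.012, -0.994, 0.105], [-0.999, 0.008, -0.042], [0.041, -0.105, -0.994]]
sealed_large 0.93 [265. 180.] [ 0.599 -0.016]
sealed_large 0.6 [152. 212.] [0.532 0.226]
sealed_medium 0.67 [435. 232.] [ 0.482 -0.385]
sealed_medium 0.64 [398. 255.] [ 0.434 -0.301]
sealed_small 0.47 [341. 174.] [ 0.611 -0.182]
opened_large 0.57 [408. 185.] [ 0.586 -0.329]
opened_medium 0.82 [332. 248.] [ 0.449 -0.159]
opened_medium 0.51 [265. 255.] [ 0.436 -0.015]
opened_small 0.75 [267. 257.] [ 0.433 -0.018]
tray 0.79 [155. 214.] [0.528 0.219]
seat_large 0.91 [157. 269.] [0.411 0.212]
seat_medium 0.56 [149. 217.] [0.52 0.23]
seat_small 0.56 [146. 163.] [0.636 0.24 ]
scene [ 0.96416612 -0.2393937   0.84166238] [[0.377, 0.8, -0.466], [0.926, -0.322, 0.197], [0.008, -0.506, -0.863]]
sealed_large 0.74 [309. 248.] [ 0.605 -0.026]
sealed_medium 0.75 [159. 227.] [ 0.44 -0.3 ]
sealed_medium 0.58 [130. 259.] [ 0.49  -0.375]
sealed_small 0.65 [240. 276.] [ 0.609 -0.179]
sealed_small 0.52 [280. 188.] [ 0.442 -0.024]
sealed_small 0.48 [159. 224.] [ 0.433 -0.3  ]
opened_large 0.82 [167. 293.] [ 0.59  -0.324]
opened_medium 0.87 [225. 209.] [ 0.45  -0.157]
opened_small 0.59 [280. 183.] [ 0.43  -0.018]
tray 0.64 [395. 180.] [0.52  0.227]
seat_large 0.56 [372. 148.] [0.421 0.22 ]
seat_large 0.43 [225. 208.] [ 0.45  -0.156]
seat_medium 0.9 [399. 178.] [0.521 0.236]
seat_small 0.82 [432. 215.] [0.634 0.254]
```

View pics/top.png

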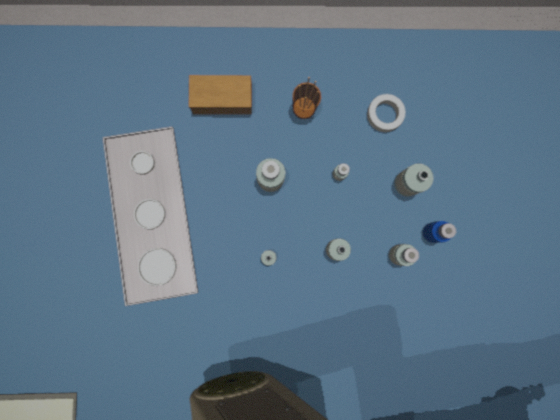

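View pics/scene.png

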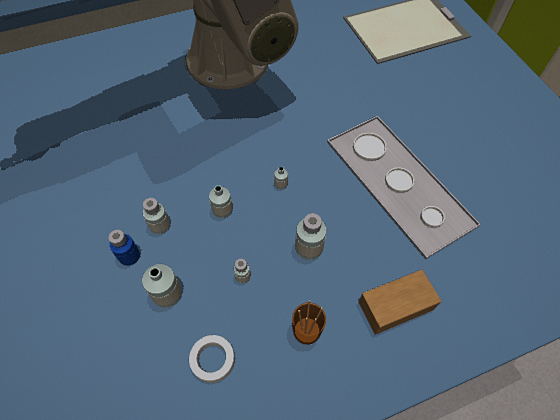

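Top view: pale bottles with bright wide caps are at (270,172) large, (342,171) small and (405,255) medium. Look-alikes to leave are the opened bottles with dark mouths at (417,180), (340,250), (268,258), and the blue capped one at (442,231). Next I check this in one close crop.

```bash
cat >> h.py <<'E'
def go(target,yaw=None):
    s=env.get_state(); M=rot(s['orientation']); d=M.T@(np.array(target)-s['tcp_pos'])/.25
    print('t',round(s['clock'],2),'tcp',np.round(s['tcp_pos'],4),'units',np.round(d,3),'rows',np.round(np.linalg.norm(d)/.16,1))
E
python3 - <<'E'
from h import *
im=cv2.imread('pics/top.png')[140:280,240:470]; cv2.imwrite('pics/crop.png',cv2.resize(im,None,fx=3.4,fy=3.4,interpolation=cv2.INTER_CUBIC))
print(rot(env.get_state()['orientation']).round(3))
go([.610,-.180,.2])
E
```

```text
[[ 0.958  0.286 -0.   ]
 [ 0.286 -0.958 -0.   ]
 [-0.     0.    -1.   ]]
t 1.1 tcp [ 0.1643 -0.5511  0.197 ] units [ 2.133 -0.913 -0.012] rows 14.5
```

View pics/crop.png

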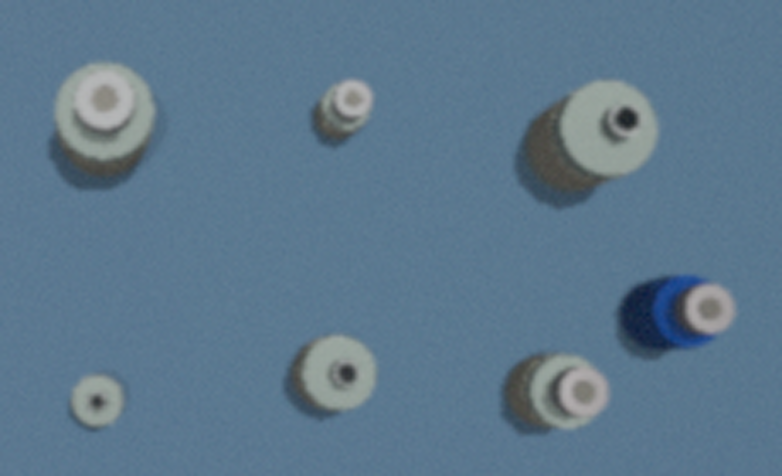

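The crop shows three pale capped bottles: large (104,99), small (353,99) and medium (583,392), in crop pixels. The dark-mouthed ones and the blue one are excluded. I move above the small one.

jog_arm:
  increments:
    - [[0.142,-0.061,0,0,0,0,0],[0.142,-0.061,0,0,0,0,0],[0.142,-0.061,0,0,0,0,0],[0.142,-0.061,0,0,0,0,0],[0.142,-0.061,0,0,0,0,0],[0.142,-0.061,0,0,0,0,0],[0.142,-0.061,0,0,0,0,0],[0.142,-0.061,0,0,0,0,0],[0.142,-0.061,0,0,0,0,0],[0.142,-0.061,0,0,0,0,0],[0.142,-0.061,0,0,0,0,0],[0.142,-0.061,0,0,0,0,0],[0.142,-0.061,0,0,0,0,0],[0.142,-0.061,0,0,0,0,0],[0.142,-0.061,0,0,0,0,0],[0,0,0,0,0,0,0],[0,0,0,0,0,0,0]]
  force: 30

```text
clock: 2.8
tcp_pos: [0.6094, -0.1789, 0.1965]
orientation: [-0.0, 0.989, 0.145, -0.0]
wrist_force: [-0.4, 0.7, 0.3]
finger_gap: 0.0851
grip_force: 0.0
```

```bash
cat >> h.py <<'E'
def wpos(c,s,uv,z):
    v=np.array([uv[0]-c['cx'],uv[1]-c['cy']]); r=np.hypot(*v)+1e-9; th=r/c['fx']
    d=np.r_[v/r*np.sin(th),np.cos(th)]; T=np.array(c['mount']); M=rot(s['orientation'])
    o=M@T[:3,3]+s['tcp_pos']; d=M@T[:3,:3]@d; return o+d*(z-o[2])/d[2]
def wlook(names,n=None):
    s=env.get_state(); c=cams.read_camera('wrist'); 
    if n: save(c,n)
    for k in names:
        for f in spotter.landmark_of(k,'wrist')[:4]: print('wrist',k,round(f['conf'],2),np.round(f['uv']),wpos(c,s,f['uv'],.003 if 'seat' in k else 0)[:2].round(4))
    return s,c
E
python3 - <<'E'
from h import *
c=cams.read_camera('top')
for k,u,z in [('large',(270.6,169.1),.112),('small',(343.8,169.1),.062),('medium',(411.5,255.3),.088)]: print(k,pos(c,u,z)[:2].round(4))
wlook(['sealed_small','sealed_large','sealed_medium','seat_small'],'w1.png'); go([.61,-.18,.2])
E
```

```text
large [ 0.6009 -0.0274]
small [ 0.6099 -0.1773]
medium [ 0.4334 -0.3012]
wrist sealed_small 0.89 [277. 174.] [ 0.6081 -0.1734]
wrist sealed_large 0.97 [159. 146.] [ 0.6031 -0.0262]
wrist sealed_medium 0.86 [331. 321.] [ 0.43  -0.304]
wrist seat_small 0.66 [ 8. 85.] [0.6379 0.2492]
t 3.1 tcp [ 0.6085 -0.1807  0.1973] units [ 0.006 -0.001 -0.011] rows 0.1
```

View pics/w1.png

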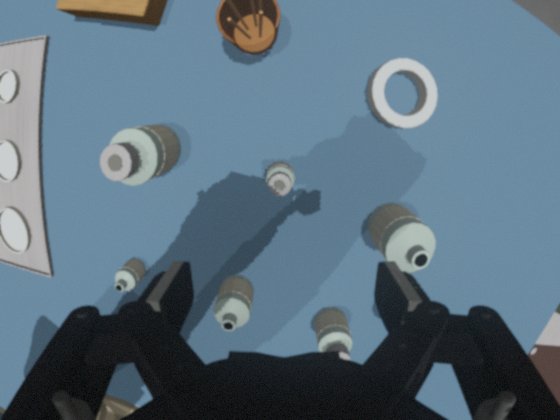

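Wrist view: the small sealed bottle is at (280,180), between the fingers' line of descent. The large one is at (135,157) and the tray at the left edge. The estimates agree within 4 mm, so I descend and grip.

jog_arm:
  increments:
    - [[0.006,-0.013,0.1,0,0,0,0],[0,0,0.14,0,0,0,0],[0,0,0.14,0,0,0,0],[0,0,0.14,0,0,0,0],[0,0,0.12,0,0,0,0],[0,0,0.06,0,0,0,0],[0,0,0.04,0,0,0,0],[0,0,0,0,0,0,0],[0,0,0,0,0,0,255],[0,0,0,0,0,0,255],[0,0,0,0,0,0,255],[0,0,0,0,0,0,255],[0,0,0,0,0,0,255],[0,0,0,0,0,0,255],[0,0,0,0,0,0,255],[0,0,0,0,0,0,255],[0,0,0,0,0,0,255],[0,0,0,0,0,0,255]]
  force: 30

```text
clock: 4.9
tcp_pos: [0.6103, -0.1763, 0.0128]
orientation: [0.0, 0.99, 0.144, 0.001]
wrist_force: [0.6, 0.7, 5.4]
finger_gap: 0.0215
grip_force: 29.3
```

Run:
```python
from h import *
s,c=wlook([]); a=c['pixels'][150:420,130:450]; 
c2=cams.read_camera('scene'); b=c2['pixels'][200:340,150:330]
b=cv2.resize(b,(347,270)); cv2.imwrite('pics/g1.png',np.hstack([a,b])[:,:,::-1]); print(s['finger_gap'],s['grip_force'],s['wrist_force'])
```

```text
0.021450343001603266 29.321865141391754 [0.5826371  0.65257347 5.42207791]
```

View pics/g1.png

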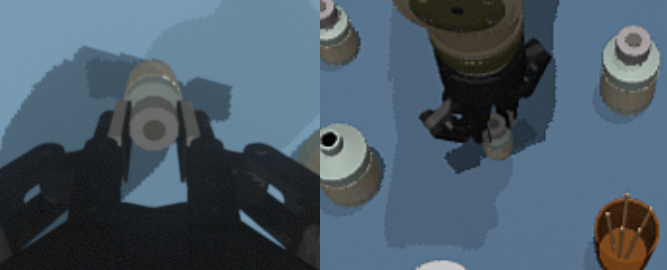

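Run:
```python
from h import *
s,c=wlook(['sealed_small']); T=np.array(c['mount']); print(T.round(3))
M=rot(s['orientation'])
for z in (.058,.062,.066): print('cap',z,(M.T@(wpos(c,s,(285,280),z)-s['tcp_pos'])).round(4))
def proj(p):
    q=np.linalg.inv(T)@np.r_[p,1]; r=np.hypot(q[0],q[1]); th=np.arctan2(r,q[2]); return np.r_[q[:2]/r*th*c['fx']+[c['cx'],c['cy']]].round()
for y in(-.011,.011):
  for x in (-.011,.011):
    for z in (0,-.019,-.038): print(y,x,z,proj([x,y,z])-[130,150])
t=cams.read_camera('top'); cv2.imwrite('pics/g2.png',cv2.resize(np.hstack([cams.read_camera('scene')['pixels'][225:305,200:290],c['pixels'][180:300,225:345][:80,:90]]),None,fx=4,fy=4,interpolation=2)[:,:,::-1])
```

```text
wrist sealed_small 0.86 [282. 232.] [ 0.6107 -0.1763]
[[-0.    -0.958 -0.288  0.072]
 [ 1.    -0.    -0.     0.001]
 [ 0.    -0.288  0.958 -0.177]
 [ 0.     0.     0.     1.   ]]
cap 0.058 [-0.0015  0.0019 -0.0452]
cap 0.062 [ 0.0007  0.0019 -0.0492]
cap 0.066 [ 0.003   0.0019 -0.0532]
-0.011 -0.011 0 [133. 107.]
-0.011 -0.011 -0.019 [131. 122.]
-0.011 -0.011 -0.038 [129. 139.]
-0.011 0.011 0 [132.  72.]
-0.011 0.011 -0.019 [130.  84.]
-0.011 0.011 -0.038 [127.  99.]
0.011 -0.011 0 [170. 107.]
0.011 -0.011 -0.019 [171. 122.]
0.011 -0.011 -0.038 [173. 139.]
0.011 0.011 0 [171.  72.]
0.011 0.011 -0.019 [172.  84.]
0.011 0.011 -0.038 [174.  99.]
```

View pics/g2.png

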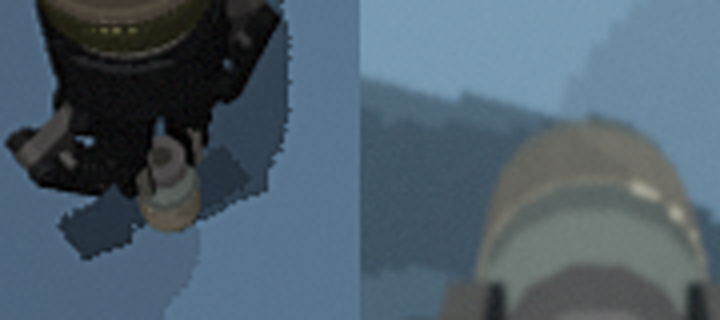

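The view shows the bottle upright, held at its cap with its shoulder just below the pads. I lift and check how it hangs.

jog_arm:
  increments:
    - [[0,0,-0.02,0,0,0,255],[0,0,-0.04,0,0,0,255],[0,0,-0.1,0,0,0,255],[0,0,-0.12,0,0,0,255],[0,0,-0.12,0,0,0,255],[0,0,-0.12,0,0,0,255],[0,0,-0.12,0,0,0,255],[0,0,-0.06,0,0,0,255],[0,0,0,0,0,0,255],[0,0,0,0,0,0,255]]

```text
clock: 6.2
tcp_pos: [0.6097, -0.1762, 0.1868]
orientation: [0.0, 0.99, 0.144, 0.0]
wrist_force: [0.5, -0.0, -0.6]
finger_gap: 0.0216
grip_force: 29.4
```

Run:
```python
from h import *
s,c=wlook([]); a=c['pixels'][150:420,130:450]
cc=cams.read_camera('scene'); q=rot(cc['attitude']).T@(s['tcp_pos']-cc['xyz']); u=int(cc['fx']*q[0]/q[2]+cc['cx']); v=int(cc['fy']*q[1]/q[2]+cc['cy']); print(u,v)
b=cc['pixels'][v-50:v+50,u-60:u+60]; b=cv2.resize(b,(324,270))
cv2.imwrite('pics/g3.png',np.hstack([a,b])[:,:,::-1]); print(s['finger_gap'],s['grip_force'],s['wrist_force'])
go([.6355,.248,.19])
```

```text
233 231
0.02162437687139082 29.38312143087387 [ 0.53029534 -0.02426538 -0.58988535]
t 6.3 tcp [ 0.6089 -0.1758  0.1854] units [ 0.586 -1.594 -0.017] rows 10.6
```

View pics/g3.png

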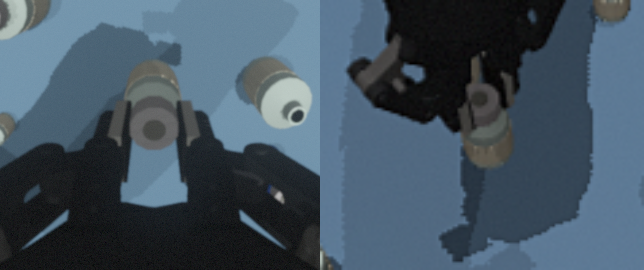

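The bottle hangs straight in the grip. On to the small seat.

jog_arm:
  increments:
    - [[0.03,-0.08,0,0,0,0,255],[0.05,-0.13,0,0,0,0,255],[0.05,-0.14,0,0,0,0,255],[0.05,-0.14,0,0,0,0,255],[0.05,-0.14,0,0,0,0,255],[0.05,-0.14,0,0,0,0,255],[0.05,-0.14,0,0,0,0,255],[0.05,-0.14,0,0,0,0,255],[0.05,-0.14,0,0,0,0,255],[0.05,-0.13,0,0,0,0,255],[0.05,-0.13,0,0,0,0,255],[0.04,-0.1,0,0,0,0,255],[0.016,-0.044,0,0,0,0,255],[0,0,0,0,0,0,255],[0,0,0,0,0,0,255]]

```text
clock: 7.8
tcp_pos: [0.6359, 0.2466, 0.1861]
orientation: [0.0, 0.99, 0.144, -0.001]
wrist_force: [1.7, 0.1, 0.2]
finger_gap: 0.0212
grip_force: 29.4
```

Run:
```python
from h import *
s,c=wlook(['seat_small','seat_medium','seat_large','tray'],'w2.png'); go([.6355,.248,.19]); print(s['finger_gap'])
# ellipse fits of seats, rim height .013
for k in ['seat_small','seat_medium','seat_large']:
    for f in spotter.cut_out(k,'wrist')[:1]:
        m=f['region'].astype(np.uint8); cn=max(cv2.findContours(m,0,2)[0],key=cv2.contourArea)
        P=np.array([wpos(c,s,p[0],.012)[:2] for p in cn]); (x,y),r=cv2.minEnclosingCircle((P*1000).astype(np.float32)); print(k,x,y,r,P.mean(0))
```

```text
wrist seat_small 0.96 [284. 176.] [0.6377 0.2455]
wrist seat_large 0.96 [259. 336.] [0.4131 0.2149]
t 8.05 tcp [0.6365 0.2463 0.1872] units [-0.002 -0.008 -0.011] rows 0.1
0.021210943539333928
seat_small 636.7312622070312 247.27503967285156 25.668292999267578 [0.6376692  0.24800024]
seat_large 423.72967529296875 203.02496337890625 38.407535552978516 [0.4241107  0.19969344]
```

View pics/w2.png

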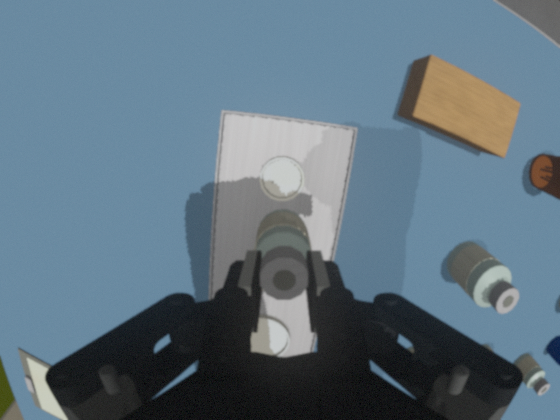

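The small seat is at wrist pixel (282,178), world (0.637,0.247). The tool is above it within 1 mm, so I lower and release.

jog_arm:
  increments:
    - [[0.002,-0.002,0.06,0,0,0,255],[0,0,0.12,0,0,0,255],[0,0,0.14,0,0,0,255],[0,0,0.12,0,0,0,255],[0,0,0.1,0,0,0,255],[0,0,0.05,0,0,0,255],[0,0,0.04,0,0,0,255],[0,0,0.02,0,0,0,255],[0,0,0.01,0,0,0,255],[0,0,0.01,0,0,0,255],[0,0,0,0,0,0,255],[0,0,0,0,0,0,255]]

```text
clock: 9.4
tcp_pos: [0.637, 0.2483, 0.0202]
orientation: [-0.0, 0.99, 0.144, 0.001]
wrist_force: [-0.0, 0.2, -0.1]
finger_gap: 0.0215
grip_force: 29.4
```

jog_arm:
  increments:
    - [[0,0,0.004,0,0,0,255],[0,0,0,0,0,0,255],[0,0,0,0,0,0,170],[0,0,0,0,0,0,140],[0,0,0,0,0,0,110],[0,0,0,0,0,0,80],[0,0,0,0,0,0,60],[0,0,0,0,0,0,60],[0,0,-0.03,0,0,0,60],[0,0,-0.06,0,0,0,60],[0,0,-0.12,0,0,0,60],[0,0,-0.14,0,0,0,60],[0,0,-0.14,0,0,0,60],[0,0,-0.14,0,0,0,60],[0,0,-0.08,0,0,0,30],[0,0,0,0,0,0,0]]

```text
clock: 11.0
tcp_pos: [0.6387, 0.2488, 0.201]
orientation: [-0.0, 0.99, 0.144, 0.004]
wrist_force: [-0.1, 0.1, 0.8]
finger_gap: 0.0852
grip_force: 0.0
```

Run:
```python
from h import *
s,c=wlook(['sealed_small','seat_small','seat_medium','sealed_large']); 
cc=cams.read_camera('scene'); a=cv2.resize(cc['pixels'][110:260,320:480],(320,300)); b=cv2.resize(c['pixels'][60:360,140:440],(300,300))
cv2.imwrite('pics/p1.png',np.hstack([a,b])[:,:,::-1])
go([.602,-.0265,.2])
```

```text
wrist sealed_small 0.77 [280. 177.] [0.6365 0.2516]
wrist sealed_small 0.7 [263. 331.] [0.4156 0.2124]
wrist seat_small 0.91 [282. 176.] [0.6391 0.2499]
wrist seat_medium 0.84 [272. 266.] [0.5232 0.2286]
wrist sealed_large 0.75 [458. 260.] [ 0.5993 -0.0253]
t 11.3 tcp [0.6357 0.248  0.1941] units [-0.443  1.014 -0.022] rows 6.9
```

View pics/p1.png

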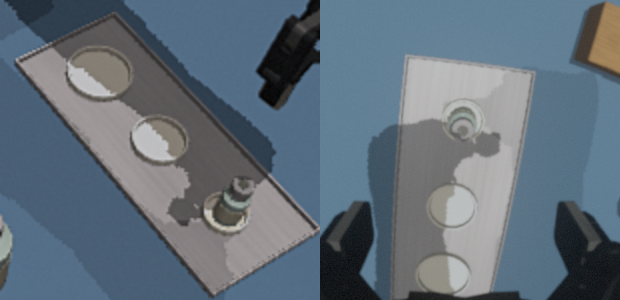

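The small bottle stands centred in its seat (scene crop about (238,205)). Next the large bottle, gripped by its cap in the same way.

jog_arm:
  increments:
    - [[-0.05,0.11,0,0,0,0,0],[-0.06,0.14,0,0,0,0,0],[-0.06,0.14,0,0,0,0,0],[-0.06,0.14,0,0,0,0,0],[-0.06,0.14,0,0,0,0,0],[-0.06,0.14,0,0,0,0,0],[-0.06,0.14,0,0,0,0,0],[-0.033,0.064,0,0,0,0,0],[0,0,0,0,0,0,0],[0,0,0,0,0,0,0]]

```text
clock: 12.3
tcp_pos: [0.6024, -0.0264, 0.1951]
orientation: [-0.0, 0.99, 0.144, -0.001]
wrist_force: [0.7, -0.2, 0.3]
finger_gap: 0.0854
grip_force: 0.0
```

Run:
```python
from h import *
s,c=wlook(['sealed_large']); go([.602,-.0265,.058])
for f in spotter.cut_out('sealed_large','wrist')[:1]:
    # bottom outline: model-fit of silhouette over base xy
    from scipy.optimize import minimize
    m=f['region']; T=np.array(c['mount']); M=rot(s['orientation'])
    a=np.linspace(0,2*np.pi,40); ring=[(29,0),(29,78),(17,100),(17,112)]
    def sil(p):
        im=np.zeros(m.shape,np.uint8); pr=[]
        for r,z in ring:
            W=np.c_[p[0]+r/1e3*np.cos(a),p[1]+r/1e3*np.sin(a),0*a+z/1e3]
            q=((W-s['tcp_pos'])@M-T[:3,3])@T[:3,:3]; rr=np.hypot(q[:,0],q[:,1]); th=np.arctan2(rr,q[:,2])
            pr.append(q[:,:2]/rr[:,None]*(th*c['fx'])[:,None]+[c['cx'],c['cy']])
        for A,B in zip(pr,pr[1:]): cv2.fillConvexPoly(im,cv2.convexHull(np.r_[A,B].astype(np.float32)).astype(np.int32),1)
        return (im.astype(bool)^m).sum()
    r=minimize(sil,[.602,-.0265],method='Nelder-Mead',options=dict(initial_simplex=[[.602,-.0265],[.61,-.0265],[.602,-.018]])); print(r.x.round(4),r.fun,m.sum())
```

```text
wrist sealed_large 0.94 [282. 177.] [ 0.6004 -0.0257]
t 12.4 tcp [ 0.6027 -0.0254  0.1954] units [-0.004  0.004  0.55 ] rows 3.4
[ 0.601  -0.0265] 171.0 3288
```

jog_arm:
  increments:
    - [[-0.006,0,0.08,0,0,0,0],[0,0,0.14,0,0,0,0],[0,0,0.14,0,0,0,0],[0,0,0.1,0,0,0,0],[0,0,0.06,0,0,0,0],[0,0,0.028,0,0,0,0],[0,0,0,0,0,0,0],[0,0,0,0,0,0,255],[0,0,0,0,0,0,255],[0,0,0,0,0,0,255],[0,0,0,0,0,0,255],[0,0,0,0,0,0,255],[0,0,0,0,0,0,255],[0,0,0,0,0,0,255],[0,0,0,0,0,0,255],[0,0,0,0,0,0,255]]
  force: 50

```text
clock: 14.05
tcp_pos: [0.6022, -0.0268, 0.0601]
orientation: [0.0, 0.99, 0.144, 0.001]
wrist_force: [-0.5, 0.9, 4.9]
finger_gap: 0.0325
grip_force: 49.5
```

Run:
```python
from h import *
s,c=wlook([]); a=c['pixels'][150:420,130:450]
cc=cams.read_camera('scene'); b=cv2.resize(cc['pixels'][170:290,250:370],(270,270))
cv2.imwrite('pics/g4.png',np.hstack([a,b])[:,:,::-1])
```

```text
(no output)
```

View pics/g4.png

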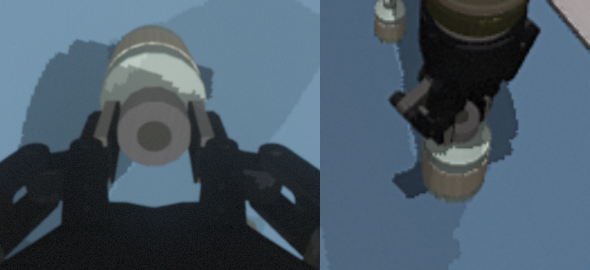

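The large bottle is held by its cap (gap 32.5 mm) and upright. I lift and carry it towards the large seat.

jog_arm:
  increments:
    - [[0,0,-0.02,0,0,0,255],[0,0,-0.04,0,0,0,255],[0,0,-0.1,0,0,0,255],[0,0,-0.1,0,0,0,255],[0,0,-0.1,0,0,0,255],[-0.02,-0.05,-0.04,0,0,0,255],[-0.03,-0.09,0,0,0,0,255],[-0.04,-0.11,0,0,0,0,255],[-0.05,-0.12,0,0,0,0,255],[-0.05,-0.12,0,0,0,0,255],[-0.05,-0.12,0,0,0,0,255],[-0.05,-0.12,0,0,0,0,255],[-0.05,-0.12,0,0,0,0,255],[-0.04,-0.12,0,0,0,0,255],[-0.03,-0.1,0,0,0,0,255],[-0.02,-0.05,0,0,0,0,255],[-0.008,-0.023,0,0,0,0,255],[0,0,0,0,0,0,255],[0,0,0,0,0,0,255]]

```text
clock: 16.05
tcp_pos: [0.4167, 0.2107, 0.1589]
orientation: [-0.002, 0.989, 0.147, -0.0]
wrist_force: [0.0, -0.4, -1.5]
finger_gap: 0.0321
grip_force: 49.8
```

Run:
```python
from h import *
s,c=wlook(['seat_large','seat_medium','sealed_small']); go([.4154,.2157,.067]); t=cams.read_camera('top')
for k in ['seat_large','seat_medium']:
    for n in ['wrist','top']:
      for f in spotter.cut_out(k,n)[:1]:
        m=f['region'].astype(np.uint8); cn=max(cv2.findContours(m,0,2)[0],key=cv2.contourArea)
        P=np.array([(wpos(c,s,p[0],.012) if n=='wrist' else pos(t,p[0],.012))[:2] for p in cn]); (x,y),r=cv2.minEnclosingCircle((P*1000).astype(np.float32)); print(n,k,round(f['conf'],2),round(x,1),round(y,1),round(r,1))
save(c,'w4.png')
```

```text
wrist seat_large 0.65 [280. 187.] [0.4113 0.2125]
wrist seat_medium 0.71 [295.  79.] [0.5234 0.2306]
t 16.25 tcp [0.4167 0.2107 0.1589] units [ 0.001 -0.019  0.367] rows 2.3
wrist seat_large 0.6 415.9 212.1 39.1
top seat_large 0.58 415.9 211.1 39.1
wrist seat_medium 0.85 525.4 229.6 31.9
top seat_medium 0.55 523.7 229.4 33.2
```

View pics/w4.png

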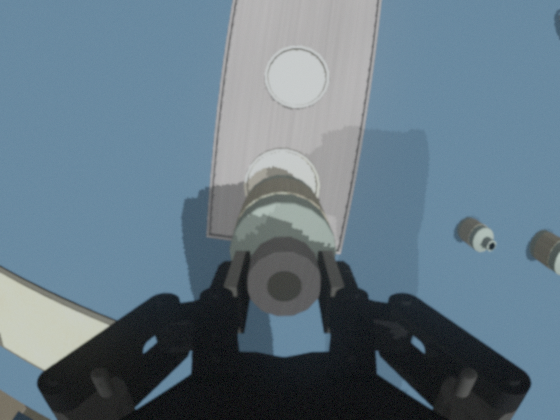

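Wrist view: the large seat is at about (282,183), partly hidden behind the bottle, and the medium seat at (296,77). World position of the large seat is about (0.4155,0.212). I lower partway and check.

jog_arm:
  increments:
    - [[0,-0.004,0.06,0,0,0,255],[0,0,0.1,0,0,0,255],[0,0,0.1,0,0,0,255],[0,0,0.04,0,0,0,255],[0,0,0,0,0,0,255],[0,0,0,0,0,0,255]]

```text
clock: 17.1
tcp_pos: [0.4164, 0.2122, 0.0847]
orientation: [-0.002, 0.989, 0.148, -0.0]
wrist_force: [0.7, 0.2, -0.6]
finger_gap: 0.0323
grip_force: 49.8
```

Run:
```python
from h import *
go([.4155,.2125,.067])
cams.read_camera('top');go([.4155,.2125,.067])
```

```text
t 17.1 tcp [0.4164 0.2122 0.0847] units [-0.003 -0.002  0.071] rows 0.4
t 17.15 tcp [0.4169 0.2123 0.0851] units [-0.005 -0.002  0.072] rows 0.5
```

jog_arm:
  increments:
    - [[0,0,0.03,0,0,0,255],[0,0,0.02,0,0,0,255],[0,0,0.015,0,0,0,255],[0,0,0.01,0,0,0,255],[0,0,0,0,0,0,255],[0,0,0,0,0,0,255]]

```text
clock: 17.75
tcp_pos: [0.4166, 0.2125, 0.0662]
orientation: [-0.002, 0.989, 0.148, 0.001]
wrist_force: [-0.6, -0.7, 6.6]
finger_gap: 0.0321
grip_force: 50.6
```

Contact is at the expected seat height. Release and go up.

jog_arm:
  increments:
    - [[0,0,0,0,0,0,140],[0,0,0,0,0,0,120],[0,0,0,0,0,0,80],[0,0,0,0,0,0,60],[0,0,0,0,0,0,40],[0,0,0,0,0,0,40],[0,0,-0.03,0,0,0,40],[0,0,-0.06,0,0,0,40],[0,0,-0.12,0,0,0,40],[0,0,-0.14,0,0,0,40],[0,0,-0.14,0,0,0,0],[0,0,-0.06,0,0,0,0],[0,0,0,0,0,0,0]]

```text
clock: 19.05
tcp_pos: [0.4179, 0.2121, 0.2058]
orientation: [-0.002, 0.989, 0.148, 0.003]
wrist_force: [0.5, -0.3, -0.1]
finger_gap: 0.0855
grip_force: 0.0
```

Run:
```python
from h import *
s,c=wlook(['sealed_large','sealed_small']); 
cc=cams.read_camera('scene'); a=cv2.resize(cc['pixels'][90:250,320:490],(340,320)); b=cv2.resize(c['pixels'][40:360,140:440],(300,320))
cv2.imwrite('pics/p2.png',np.hstack([a,b])[:,:,::-1])
go([.4345,-.302,.2])
```

```text
wrist sealed_large 0.72 [281. 176.] [0.4165 0.214 ]
t 19.25 tcp [0.4153 0.2113 0.2015] units [-5.270e-01  1.986e+00 -1.000e-03] rows 12.8
```

View pics/p2.png

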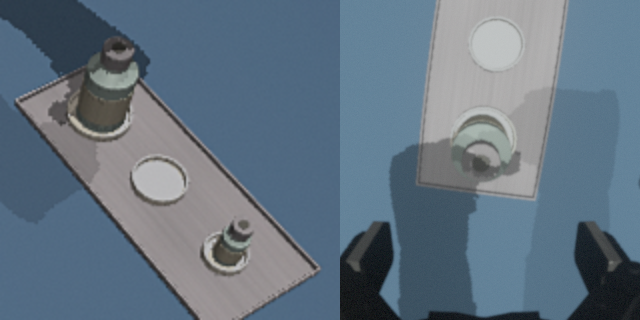

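Large and small bottles stand in their seats. Now the medium one.

jog_arm:
  increments:
    - [[-0.02,0.08,0,0,0,0,0],[-0.04,0.15,0,0,0,0,0],[-0.04,0.15,0,0,0,0,0],[-0.04,0.15,0,0,0,0,0],[-0.04,0.15,0,0,0,0,0],[-0.04,0.15,0,0,0,0,0],[-0.04,0.15,0,0,0,0,0],[-0.04,0.15,0,0,0,0,0],[-0.04,0.15,0,0,0,0,0],[-0.04,0.15,0,0,0,0,0],[-0.04,0.15,0,0,0,0,70],[-0.04,0.15,0,0,0,0,70],[-0.04,0.15,0,0,0,0,70],[-0.03,0.1,0,0,0,0,70],[-0.007,0.006,0,0,0,0,70],[0,0,0,0,0,0,70],[0,0,0,0,0,0,70]]

```text
clock: 20.95
tcp_pos: [0.4323, -0.3012, 0.1998]
orientation: [-0.003, 0.989, 0.148, -0.001]
wrist_force: [-0.1, 0.6, -0.7]
finger_gap: 0.0621
grip_force: 0.0
```

Run:
```python
from h import *
s,c=wlook(['sealed_medium','opened_medium'],'w5.png'); go([.4345,-.302,.034])
```

```text
wrist sealed_medium 0.94 [356. 153.] [ 0.4831 -0.3746]
wrist sealed_medium 0.87 [281. 178.] [ 0.4285 -0.2992]
wrist opened_medium 0.93 [181. 131.] [ 0.4492 -0.1689]
t 21.1 tcp [ 0.4329 -0.3013  0.2007] units [0.005 0.007 0.667] rows 4.2
```

View pics/w5.png

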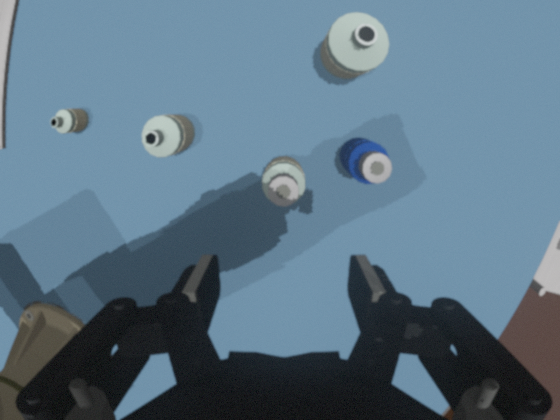

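Wrist view: the pale medium sealed bottle is at (284,182) on the tool line. The blue look-alike at (368,160) is clear of the fingers. I descend and grip.

jog_arm:
  increments:
    - [[-0.004,0,0.08,0,0,0,70],[0,0,0.14,0,0,0,70],[0,0,0.14,0,0,0,70],[0,0,0.14,0,0,0,70],[0,0,0.1,0,0,0,70],[0,0,0.04,0,0,0,70],[0,0,0.024,0,0,0,70],[0,0,0,0,0,0,70],[0,0,0,0,0,0,255],[0,0,0,0,0,0,255],[0,0,0,0,0,0,255],[0,0,0,0,0,0,255],[0,0,0,0,0,0,255],[0,0,0,0,0,0,255],[0,0,0,0,0,0,255]]
  force: 40

```text
clock: 22.6
tcp_pos: [0.4325, -0.3027, 0.036]
orientation: [-0.001, 0.989, 0.148, 0.001]
wrist_force: [-0.2, 0.6, 6.6]
finger_gap: 0.0276
grip_force: 39.1
```

Run:
```python
from h import *
s,c=wlook(['sealed_medium']); a=c['pixels'][100:420,100:460]
cc=cams.read_camera('scene'); b=cv2.resize(cc['pixels'][160:300,90:230],(320,320))
cv2.imwrite('pics/g5.png',np.hstack([a,b])[:,:,::-1]); go([.525,.230,.15])
```

```text
wrist sealed_medium 0.92 [403. 188.] [ 0.48   -0.3767]
wrist sealed_medium 0.75 [279. 219.] [ 0.4327 -0.3008]
t 22.75 tcp [ 0.4325 -0.3027  0.036 ] units [ 0.977 -1.93  -0.45 ] rows 13.8
```

View pics/g5.png

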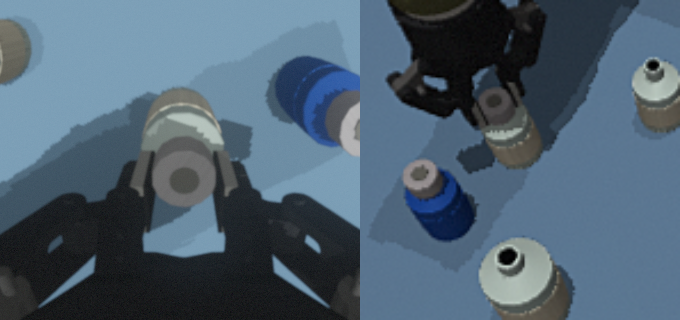

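The medium bottle is gripped by its cap (gap 27.6 mm) and upright. I lift it high and carry it.

jog_arm:
  increments:
    - [[0,0,-0.02,0,0,0,255],[0,0,-0.06,0,0,0,255],[0,0,-0.12,0,0,0,255],[0,0,-0.14,0,0,0,255],[0,0,-0.14,0,0,0,255],[0,0,-0.1,0,0,0,255],[0,0,-0.02,0,0,0,255],[0,0,0,0,0,0,255]]

```text
clock: 23.55
tcp_pos: [0.4323, -0.3032, 0.1854]
orientation: [-0.001, 0.989, 0.148, 0.0]
wrist_force: [0.1, 0.1, -1.9]
finger_gap: 0.0273
grip_force: 39.5
```

jog_arm:
  increments:
    - [[0.03,-0.06,0,0,0,0,255],[0.05,-0.1,0,0,0,0,255],[0.065,-0.13,0,0,0,0,255],[0.07,-0.14,0,0,0,0,255],[0.07,-0.14,0,0,0,0,255],[0.07,-0.14,0,0,0,0,255],[0.07,-0.14,0,0,0,0,255],[0.07,-0.14,0,0,0,0,255],[0.07,-0.14,0,0,0,0,255],[0.07,-0.14,0,0,0,0,255],[0.07,-0.14,0,0,0,0,255],[0.07,-0.14,0,0,0,0,255],[0.07,-0.13,0,0,0,0,255],[0.06,-0.12,0,0,0,0,255],[0.05,-0.09,0,0,0,0,255],[0.02,-0.04,0,0,0,0,255],[0,0,0,0,0,0,255],[0,0,0,0,0,0,255],[0,0,0,0,0,0,255]]

```text
clock: 25.45
tcp_pos: [0.5235, 0.2289, 0.1863]
orientation: [-0.002, 0.989, 0.147, -0.001]
wrist_force: [-0.0, -0.9, -1.2]
finger_gap: 0.0275
grip_force: 39.5
```

Run:
```python
from h import *
s,c=wlook(['seat_medium']); go([.525,.230,.042]); print(s['finger_gap'])
for k in ['seat_medium']:
      for f in spotter.cut_out(k,'wrist')[:2]:
        m=f['region'].astype(np.uint8); cn=max(cv2.findContours(m,0,2)[0],key=cv2.contourArea)
        P=np.array([wpos(c,s,p[0],.012)[:2] for p in cn]); (x,y),r=cv2.minEnclosingCircle((P*1000).astype(np.float32)); print(k,round(f['conf'],2),round(x,1),round(y,1),round(r,1))
```

```text
wrist seat_medium 0.86 [283. 181.] [0.5197 0.2282]
t 25.55 tcp [0.5238 0.2289 0.1867] units [ 0.006 -0.001  0.579] rows 3.6
0.02748838645153845
seat_medium 0.68 526.9 230.0 32.6
```

jog_arm:
  increments:
    - [[0.005,-0.003,0.06,0,0,0,255],[0,0,0.12,0,0,0,255],[0,0,0.12,0,0,0,255],[0,0,0.1,0,0,0,255],[0,0,0.08,0,0,0,255],[0,0,0.04,0,0,0,255],[0,0,0.03,0,0,0,255],[0,0,0.02,0,0,0,255],[0,0,0.01,0,0,0,255],[0,0,0,0,0,0,255],[0,0,0,0,0,0,255]]

```text
clock: 26.7
tcp_pos: [0.5253, 0.2318, 0.0424]
orientation: [-0.002, 0.989, 0.148, 0.0]
wrist_force: [0.1, 0.4, -0.3]
finger_gap: 0.0276
grip_force: 39.4
```

Nearly touching: lower 1 mm more, release and go up.

jog_arm:
  increments:
    - [[0,0,0.004,0,0,0,255],[0,0,0,0,0,0,255],[0,0,0,0,0,0,150],[0,0,0,0,0,0,125],[0,0,0,0,0,0,100],[0,0,0,0,0,0,70],[0,0,0,0,0,0,50],[0,0,0,0,0,0,50],[0,0,-0.03,0,0,0,50],[0,0,-0.06,0,0,0,50],[0,0,-0.12,0,0,0,50],[0,0,-0.14,0,0,0,50],[0,0,-0.14,0,0,0,50],[0,0,-0.14,0,0,0,50],[0,0,-0.06,0,0,0,0],[0,0,0,0,0,0,0],[0,0,0,0,0,0,0]]

```text
clock: 28.4
tcp_pos: [0.5249, 0.231, 0.2131]
orientation: [-0.002, 0.989, 0.148, -0.0]
wrist_force: [0.3, 0.9, -0.2]
finger_gap: 0.0854
grip_force: 0.0
```

Run:
```python
from h import *
s,c=wlook(['sealed_medium','sealed_large','sealed_small']); 
cc=cams.read_camera('scene'); a=cv2.resize(cc['pixels'][90:250,320:490],(425,400)); b=cv2.resize(c['pixels'][0:360,140:440],(333,400))
cv2.imwrite('pics/p3.png',np.hstack([a,b])[:,:,::-1])
for k in ['opened_large','opened_medium','opened_small']: print(k,[pos(cc,f['uv'],0)[:2].round(3) for f in spotter.landmark_of(k,'scene')[:1]])
```

```text
wrist sealed_medium 0.97 [280. 174.] [0.5221 0.2344]
wrist sealed_large 0.61 [272. 258.] [0.4124 0.2117]
wrist sealed_small 0.87 [297.  78.] [0.6395 0.2487]
wrist sealed_small 0.67 [280. 176.] [0.5206 0.2345]
opened_large [array([ 0.591, -0.323])]
opened_medium [array([ 0.445, -0.159])]
opened_small [array([ 0.439, -0.02 ])]
```

View pics/p3.png

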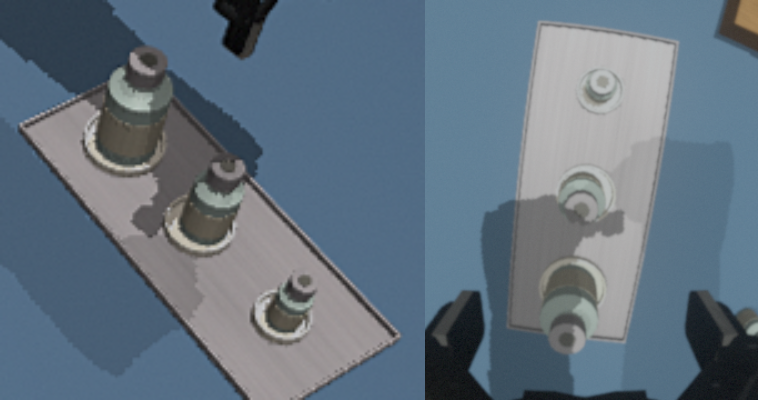

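All three bottles stand down inside their seats (crop (132,130), (210,215), (290,312)). The opened ones have not moved.

```bash
python3 -c "
from h import *
print(ticket.hand_in())"
```

```text
the job is handed in; nothing more can be done
None
```

I stood the three sealed bottles upright in the seats for their sizes, left the opened and blue bottles alone, and handed the job in at about 29 s of the 83 s; the hand-in returned no verdict.

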